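# Vent a gas exposure chamber and crack its sticky lid

## Robot

A 6-joint arm with a two-finger parallel gripper is mounted at the origin on the work surface. World frame = base frame: x ahead of the robot, y to its left, z up, the work surface at z = 0. Lengths are in mm, angles in degrees, forces in N, time in s.
With the tool pointing down it reaches from about 350 to 850 mm from the base axis. Payload 8.1 kg.
Tool frame: the origin (TCP) lies midway between the tips of the shut fingers; the grasp point (between the pads) lies 19 mm behind it; x points along the fingers, y is the direction in which the jaws open and shut, and the axes are right-handed (so a half turn about x gives the same grasp; the last joint's range is limited). The gripper opens to 85 mm and grips with 20 to 120 N. Pads are 22 mm wide; open, the fingers measure 114 mm over their backs; the gripper's body (76 mm by 85 mm) begins 54 mm behind the grasp point. The pads swing forward as they close: fully open they stand 13 mm farther back than shut.
Start: joints at [-80.466, 7.471, 85.268, -0, 87.261, -4.893], TCP at [149.509, -581.079, 231.292] pointing down, gripper open.
Joint ranges: [-169.43, 169.43], [-51.17, 129.36], [1.28, 143.12], [-76.62, 256.62], [0, 156.53], [-152.29, 152.29]. Speed limits (degrees/s): [136.94, 136.94, 159.86, 180, 180, 180].

## Interface

Orientations are given as [roll, pitch, yaw] about the fixed x, y, z axes, in that order (R = Rz(yaw) Ry(pitch) Rx(roll)).
In Python, from bench import r, snapshot, workorder gives the robot as it stands.
- The arm moves only by the tool send_rows, never from a script. Its arguments are lists of equal length, an entry for each row: "offset": the shift along the tool's x, y, z in cm, a list of three; "dr": the turn, a rotation vector about the tool's x, y, z in degrees, a list of three; "grip": the opening in per cent of the stroke, from 0 (shut) to 100 (fully open). In form: {"offset": [[dx, dy, dz], ...], "dr": [[rx, ry, rz], ...], "grip": [grip, ...]}. A call has 1 to 5 rows; each row shifts and turns the commanded pose from where the row before left it, along the tool's axes as they then stand; what a row does not reach is not made up. A row lasts 1/8 s, in which the tool goes at most 62.5 mm and 10.7 degrees, less where a joint would pass 70% of its speed; a pose out of reach is approached as far as the arm can. A call with a gripper value outside its range is refused whole. The fingers move at their own pace and stop on an object; "force" is the grip in N (left out, the last holds). Time passes only in rows, so rows that do not move let the fingers close. It gives the time, the measured TCP pose, the force and the opening at its end, in the units of the state.
- r.sense(): the state, without advancing time (a new reading comes with each control period).
- snapshot(name): name is "scene" or "top" or "wrist"; returns a dict with "pixels" (420x560x3 uint8, red, green, blue), "fx", "fy", "cx", "cy" (pixels), "world_to_cam" (4x4, takes a point from world to camera coordinates). Camera axes: x right, y up, looking along -z (the intrinsics and any distortion apply to the point x, -y, -z); pixel columns grow to the right and rows downward; lengths in mm; the calibration is good to about 2 mm. A picture is of the moment at which its call begins. There is no depth.
- workorder.hand_in(): hands the job in, once; it reports no verdict.
The state is a dict: "time": time; "joint_pos": joint angles; "qd": joint speeds; "joint_efforts": joint torques, N m; "tool_pos": TCP position; "tcp_rot": TCP orientation; "ft_force": force on the tool from outside, world axes, zero at the start; "wrist_torque": the same for the moment, N m; "finger_gap": finger opening in mm.
Only numpy, scipy, OpenCV 4.12 (cv2) and the standard library are available. Lean on these libraries where they do the work, as an engineer would, in place of code of your own. Each camera call takes 0.05 s, during which the arm holds its last target.

## Task

The exposure run is over, so open up the gas test chamber: first lift the steel vent cap up and off its stem and stand it upright in the shallow steel dish, so that the chamber is vented before the lid moves. Then take the lid by its bow handle, pull up until the tacky gasket lets go without letting the lid fly up, and hold the front edge about 15 mm open for the gas to bleed off. Finish while still holding the lid there, and leave the other instruments on the bench where they are.

Things in the scene. Friction and masses are not known exactly. Their poses are not given: they have to be found in the camera images.
- chamber: Gas test chamber, fixed: clear box 240 (its x) x 260 mm (its y), rim 110 mm up, base plate 270 x 290. Origin: centre of its underside; x points from the handle side (towards the robot) to the hinge side, z up; yaw up to 0.25 either way. On its -y side a bent steel pipe ends in the upright vent stem, 55 mm out from the wall. A small inlet valve (90 mm high, 45 mm out) is on the +y side.
- vent_tip (a point): Top of the upright vent stem, at chamber (0, -0.185, 0.154). The stem is 10 mm thick and stands 36 mm above a round seat collar (30 mm across, its top 118 mm above the bench) on which the cap's rim rests. Axes as the chamber's.
- cap_center (a point): Centre (half-way up) of the loose vent cap: plain steel thimble, closed top, 30 mm across, 54 mm tall, about 0.09 kg, 15 mm bore 40 mm deep from below. At the start it sits over the stem, centre 145 mm above the bench; it must rise 36 mm or more to clear the tip. z points up out of the closed top. The lid's edge is about 32 mm from its side, the lid's top 124 mm above the bench.
- dish: The shallow round steel dish for small parts, loose: 130 mm across, rim 10 mm high, floor 3 mm thick, 0.3 kg. Origin: centre of its underside. It lies on the robot's left or right, changing places with the barometer.
- lid (a joint): Angle of the hinged lid, rad: 0 shut, growing as the front edge rises (253 mm from the hinge: 0.06 is 15 mm open). About 0.6 kg; falls shut when let go. The gasket's grip resists more and more, to a peak of 14 to 16 N at the handle (besides 3 to 4.5 N of weight) when the handle is about 3 mm up (0.013), lets go by 5 mm (0.022); holding then takes 3 to 6 N. A lid that falls shut sticks again.
- lid_handle (a point): Middle of the bar of the lid's bow handle: round black bar 13 mm thick along the chamber's y, straight for 96 mm, 133 mm long overall, its centre line 40 mm above the lid's top (164 mm above the bench when shut), at chamber (-0.095, 0). Axes as the chamber's when shut; it turns with the lid.
- lid_hinge (a point): Middle of the lid's hinge line, at chamber (0.125, 0, 0.112); the hinge axis is the chamber's y axis. The handle's bar is 220 mm nearer the robot and 52 mm higher.
- lid_edge (a point): Middle of the lower front edge of the lid, 253 mm from the hinge.
- barometer: Bystander, loose: round brass-cased dial instrument lying flat, 116 mm across, 47 mm high. Origin: centre of its underside.
- hygrometer: Bystander, loose: white upright room thermo-hygrometer, 110 mm wide, 87 mm tall, left of the chamber. Origin: under its case.
- detector: Bystander, loose: yellow portable gas detector lying flat, 65 x 122 mm, 37 mm high, in front of the chamber. Origin: centre of its underside.
- adapter: Bystander, loose: small brass hose adapter standing upright, 26 mm across, 34 mm tall. Origin: centre of its underside.
- plug: Bystander, loose: small turned steel plug standing upright, 24 mm across, 24 mm tall. Origin: centre of its underside.
Not all that is in view belongs to the job. What is meant by the part that bears cap_center is not yellow, and is the smaller of those in its own colour.

How it is judged:
By the outcome, as a careful person would: the job done as asked, in the order asked, and still so for the second after the job is handed in, while the arm keeps its last pose, push and grip.
It also fails if it takes over 54 s, if anything falls off the work surface, if the arm or the gripper's body presses on something with over 40 N, if the wrist force passes 120 N, or if a joint passes its speed limit or range.

## Working session

There is one attempt and no reset: what is moved stays moved. The work goes in short steps, Python scripts to look and compute and a tool call to move; the robot and the scene stay as the last step left them, time stands still between calls to the robot, and variables do not carry over. Pictures are saved under pics/ and viewed, and the job is handed in when it is done.

Besides the shell and the picture viewer there is one more tool, called after "Request:" as name(argument=value, ...), one argument or row to a line, values as JSON. send_rows: Moves the arm, as the interface text tells. Its arguments: {"type":"object","properties":{"offset":{"type":"array","items":{"type":"array","items":{"type":"number"}}},"dr":{"type":"array","items":{"type":"array","items":{"type":"number"}}},"grip":{"type":"array","items":{"type":"number"}},"force":{"type":"number"}},"required":["offset","dr","grip"]}

```bash
ls; mkdir -p pics
python3 - <<'E'
from bench import r, snapshot, workorder
import cv2,json
print(r.sense())
for n in ["scene","top","wrist"]:
    s=snapshot(n); cv2.imwrite(f"pics/{n}0.png",s["pixels"][:,:,::-1])
    print(n,s["fx"],s["fy"],s["cx"],s["cy"],s["world_to_cam"], [k for k in s])
E
```

```text
pics
{'time': 0.0, 'joint_pos': array([-8.04667169e+01,  7.51555923e+00,  8.53317331e+01,  8.17015839e-05,
        8.72627569e+01, -4.89314513e+00]), 'qd': array([-0.15788609, -0.08335899, -0.1297369 ,  0.01701115,  0.07904914,
        0.02993615]), 'joint_efforts': array([ 5.98330480e-04, -5.69400573e+01, -5.00554597e+01, -1.45876506e-04,
        1.45245093e-02, -9.72972572e-06]), 'tool_pos': array([ 149.40741923, -580.50489321,  230.21623321]), 'tcp_rot': array([-94.93562957,  89.88995077,  99.4907947 ]), 'ft_force': array([-0.41557023,  0.30957147, -0.60820668]), 'wrist_torque': array([-0.04512476,  0.04862264, -0.00940812]), 'finger_gap': 85.27419029827246}
scene 520.0649802655914 520.0649802655914 281.9222910428809 206.4702672010041 [[ 4.17745790e-01  9.08554453e-01 -4.15466800e-03 -2.05468458e+02]
 [-4.59066130e-01  2.15016528e-01  8.61989664e-01  1.38082831e+02]
 [ 7.84057870e-01 -3.58185286e-01  5.06908826e-01 -1.74407396e+03]
 [ 0.00000000e+00  0.00000000e+00  0.00000000e+00  1.00000000e+00]] ['pixels', 'fx', 'fy', 'cx', 'cy', 'world_to_cam']
top 428.2344121382908 428.2344121382908 280.80074318775314 206.50358079355772 [[-1.43681924e-02 -9.99891616e-01 -3.21115646e-03 -1.89577802e+01]
 [ 9.92162676e-01 -1.46556465e-02  1.24090436e-01 -5.66460598e+02]
 [-1.24124048e-01 -1.40303433e-03  9.92265717e-01 -1.23322073e+03]
 [ 0.00000000e+00  0.00000000e+00  0.00000000e+00  1.00000000e+00]] ['pixels', 'fx', 'fy', 'cx', 'cy', 'world_to_cam']
wrist 312.3722143643386 312.3722143643386 274.97270578806075 209.84484414515916 [[ 2.48966078e-01 -9.68510077e-01 -2.03052000e-03 -5.99414727e+02]
 [ 9.33690886e-01  2.40571489e-01 -2.65229500e-01  3.48015892e+01]
 [ 2.57365929e-01  6.41372703e-02  9.64183172e-01 -3.79247406e+02]
 [ 0.00000000e+00  0.00000000e+00  0.00000000e+00  1.00000000e+00]] ['pixels', 'fx', 'fy', 'cx', 'cy', 'world_to_cam']
```

View pics/scene0.png

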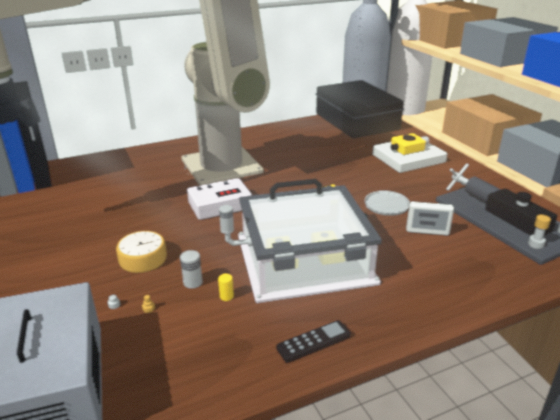

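View pics/top0.png

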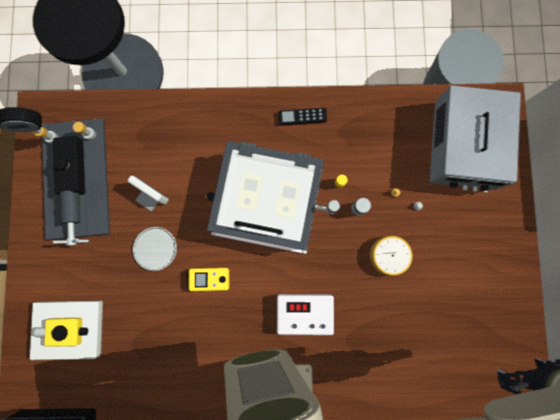

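View pics/wrist0.png

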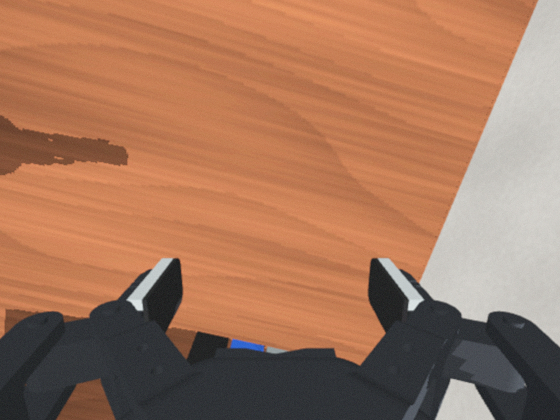

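Caps: grey on the stem at top (334,207), a larger grey cylinder on the bench at top (362,206), and a yellow one at top (341,181). The smaller grey one, on the stem, fits. Next I'll check it in a crop.

Run:
```python
import cv2
t=cv2.imread("pics/top0.png"); s=cv2.imread("pics/scene0.png")
cv2.imwrite("pics/c1.png",cv2.resize(t[130:260,200:400],None,fx=4,fy=4,interpolation=cv2.INTER_CUBIC))
cv2.imwrite("pics/c2.png",cv2.resize(s[170:310,160:360],None,fx=4,fy=4,interpolation=cv2.INTER_CUBIC))
cv2.imwrite("pics/c3.png",cv2.resize(t[170:300,110:240],None,fx=4,fy=4,interpolation=cv2.INTER_CUBIC))
```

```text
(no output)
```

View pics/c1.png

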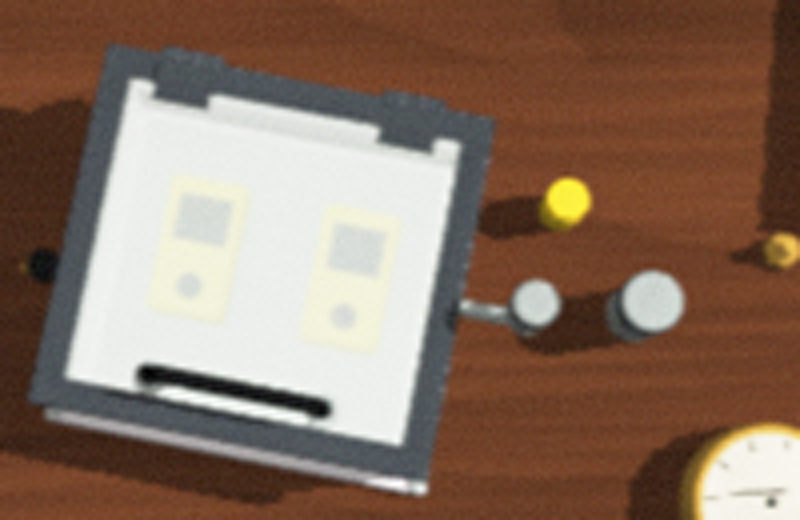

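View pics/c2.png

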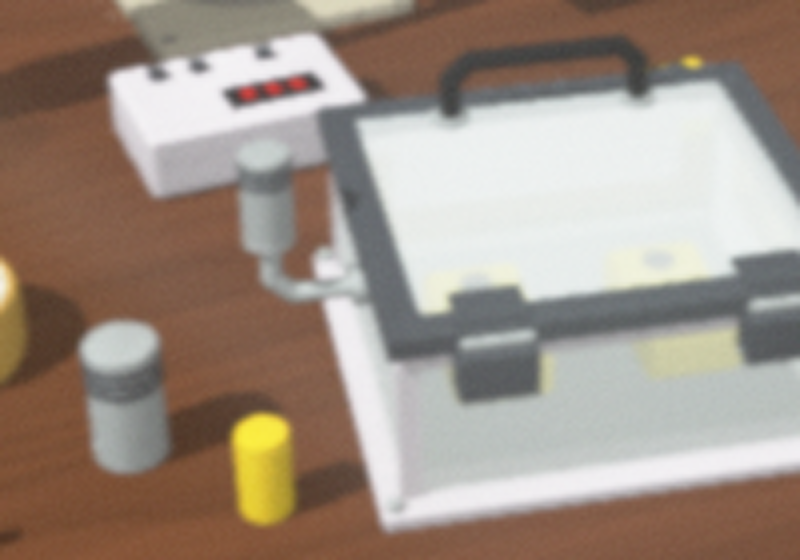

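View pics/c3.png

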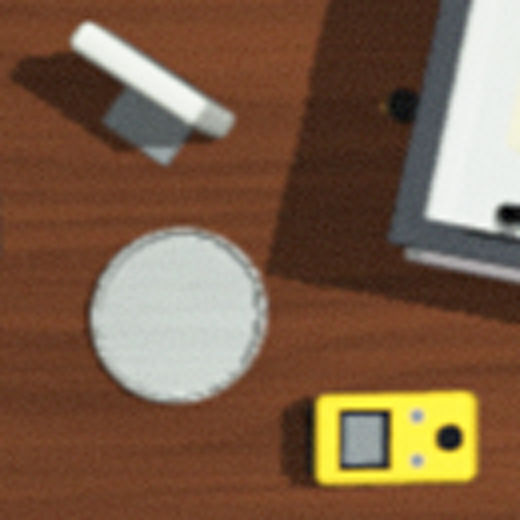

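The crop confirms it: the cap on the stem (c1 at 535,304) is narrower than the grey cylinder at (652,303). The dish is at c3 (179,315). Now to compute the poses.

```bash
cat > h.py <<'E'
import numpy as np
def ray(s,u,v,z):
    M=np.array(s["world_to_cam"]);R=M[:3,:3];t=M[:3,3]
    d=R.T@np.array([(u-s["cx"])/s["fx"],-(v-s["cy"])/s["fy"],-1.]); o=-R.T@t
    return o+d*(z-o[2])/d[2]
def proj(s,p):
    M=np.array(s["world_to_cam"]);c=M[:3,:3]@np.asarray(p,float)+M[:3,3]
    return np.array([s["cx"]+s["fx"]*c[0]/-c[2], s["cy"]-s["fy"]*c[1]/-c[2]])
def cr(u,v,u0,v0,k=4): return (u+.5)/k-.5+u0,(v+.5)/k-.5+v0
E
python3 - <<'E'
from bench import *; from h import *
from scipy.optimize import least_squares
np.set_printoptions(precision=1,suppress=True)
t=snapshot("top"); s=snapshot("scene")
cap=ray(t,*cr(535,304,200,130),172); print("cap top",cap)
c2=ray(s,*cr(265,154,160,170),172);print("cap scene",c2)
h1=ray(t,*cr(150,373,200,130),168);h2=ray(t,*cr(320,409,200,130),168);print("handle",h1,h2,np.linalg.norm(h1-h2))
for uv in [(33,402),(428,482),(495,120),(110,45)]: print("lid",ray(t,*cr(*uv,200,130),124))
d=ray(t,*cr(179,315,110,170),8);print("dish",d, ray(t,*cr(90,315,110,170),10),ray(t,*cr(268,315,110,170),10))
for n,uv,z in [("hyg",(195,115),87),("det",(396,438),37)]: print(n,ray(t,*cr(*uv,110,170),z))
# fit chamber
obs=[((0,-185,172),cr(535,304,200,130),t),((0,-185,172),cr(265,154,160,170),s),((-95,60,168),cr(150,373,200,130),t),((-95,-60,168),cr(320,409,200,130),t)]
def W(p,q): c,n=np.cos(p[2]),np.sin(p[2]);return np.array([p[0]+c*q[0]-n*q[1],p[1]+n*q[0]+c*q[1],q[2]])
f=lambda p:np.concatenate([proj(S,W(p,q))-uv for q,uv,S in obs])
# handle end positions only fix centre/line; approximate
o=least_squares(f,[600,0,0]);p=o.x;print(p,o.fun)
for n,q in [("cap",(0,-185,145)),("handle",(-95,0,164)),("hinge",(125,0,112)),("edge",(-128,0,112))]:print(n,W(p,q))
E
```

```text
cap top [ 549.3 -166.2  172. ]
cap scene [ 554.2 -165.8  172. ]
handle [507.7  88.4 168. ] [482.3 -23.3 168. ] 114.61541674559663
lid [492.8 173.1 124. ]
lid [434.5 -95.8 124. ]
lid [ 685.1 -148.   124. ]
lid [743.  120.7 124. ]
dish [448.9 352.9   8. ] [449.8 418.9  10. ] [447.8 285.8  10. ]
hyg [588.1 321.2  87. ]
det [356.9 185.   37. ]
[588.1  14.6  -0.2] [ 0.1 -0.6 -0.8 -0.6 -1.5  0.2  0.6 -0.3]
cap [ 550.9 -166.6  145. ]
handle [495.1  33.7 164. ]
hinge [710.6 -10.5 112. ]
edge [462.7  40.4 112. ]
```

```bash
cat >> h.py <<'E'
from scipy.spatial.transform import Rotation as Ro
def cur(r):
    s=r.sense(); return s,Ro.from_euler("xyz",s["tool_pos"]*0+s["tcp_rot"],degrees=True).as_matrix()
def delta(r,target,yawy):
    """target TCP; tool x down, tool y at world angle yawy deg"""
    s,R=cur(r); a=np.radians(yawy); x=np.array([0,0,-1.]);y=np.array([np.cos(a),np.sin(a),0])
    T=np.stack([x,y,np.cross(x,y)],1)
    print("t",s["time"],"pos",s["tool_pos"].round(1),"J",s["joint_pos"].round(1),"F",s["ft_force"].round(1),"gap",round(s["finger_gap"],1))
    print("offset cm (tool)",(R.T@(np.array(target)-s["tool_pos"])/10).round(2),"rotvec",Ro.from_matrix(R.T@T).as_rotvec(degrees=True).round(2))
E
python3 - <<'E'
from bench import *; from h import *
np.set_printoptions(precision=3,suppress=True)
s,R=cur(r);print(R)
for y in(-12.3,167.7):delta(r,[551,-166.6,231],y)
E
```

```text
[[-0.     0.249 -0.968]
 [ 0.001 -0.968 -0.249]
 [-1.    -0.001 -0.   ]]
t 0.25 pos [ 149.4 -580.8  230.8] J [-80.5   7.5  85.3  -0.   87.3  -4.9] F [-0.3  0.5  0. ] gap 85.8
offset cm (tool) [  0.01 -30.11 -49.21] rotvec [-63.28  -0.03   0.04]
t 0.25 pos [ 149.4 -580.8  230.8] J [-80.5   7.5  85.3  -0.   87.3  -4.9] F [-0.3  0.5  0. ] gap 85.8
offset cm (tool) [  0.01 -30.11 -49.21] rotvec [116.72   0.05   0.04]
```

Request:
send_rows(
  offset=[
    [0,-3.01,-4.92],
    [0,-2.46,-5.22],
    [0,-1.86,-5.46],
    [0,-1.25,-5.63],
    [0,-0.63,-5.74],
  ],
  dr=[
    [-6.33,0,0],
    [-6.33,0,0],
    [-6.33,0,0],
    [-6.33,0,0],
    [-6.33,0,0],
  ],
  grip=[100,100,100,100,100],
)

```text
time: 0.88
tool_pos: [351.1, -372.3, 231.4]
tcp_rot: [89.3, 90.0, -44.5]
ft_force: [0.9, -0.1, 0.2]
finger_gap: 85.6
```

Request:
send_rows(
  offset=[
    [0,0.01,-5.77],
    [0,0.65,-5.73],
    [0,1.28,-5.63],
    [0,1.89,-5.45],
    [0,0,0],
  ],
  dr=[
    [-6.33,0,0],
    [-6.33,0,0],
    [-6.33,0,0],
    [-6.33,0,0],
    [-6.33,0,0],
  ],
  grip=[100,100,100,100,100],
)

```text
time: 1.5
tool_pos: [512.7, -204.4, 231.0]
tcp_rot: [174.3, 89.9, 72.6]
ft_force: [-0.8, -1.9, 0.6]
finger_gap: 85.9
```

Run:
```python
from bench import *; from h import *
import cv2
np.set_printoptions(precision=3,suppress=True)
delta(r,[551,-166.6,231],-12.3)
for n in ("wrist","top"):
    s=snapshot(n); cv2.imwrite(f"pics/{n}1.png",s["pixels"][:,:,::-1]); print(proj(s,[551,-166.6,172]))
```

```text
t 1.5 pos [ 512.7 -204.4  231. ] J [-27.1   0.1  93.    0.1  86.9 -15.3] F [-0.8 -1.9  0.6] gap 85.9
offset cm (tool) [ 0.01  2.98 -4.48] rotvec [ 0.53 -0.06 -0.01]
[321.273 159.211]
[333.503 204.986]
```

View pics/wrist1.png

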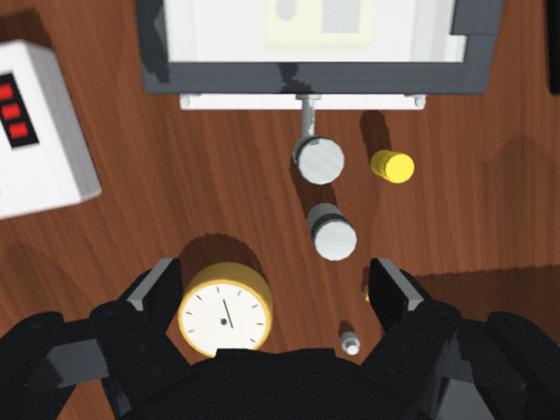

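Wrist view: the cap top is at (322,159), against a predicted (321,159). The yaw is also right, since the lid edge is level. Moving above the cap and down.

Request:
send_rows(
  offset=[
    [0,2.98,-4.48],
    [0,0,0],
    [0,0,0],
  ],
  dr=[
    [0.5,0,0],
    [0,0,0],
    [0,0,0],
  ],
  grip=[100,100,100],
)

```text
time: 1.98
tool_pos: [548.7, -171.1, 231.1]
tcp_rot: [-57.5, 90.0, -160.3]
ft_force: [0.4, -0.0, 0.7]
finger_gap: 85.5
```

Run:
```python
from bench import *; from h import *
import cv2
np.set_printoptions(precision=3,suppress=True)
delta(r,[551,-166.6,126],-12.3)
s=snapshot("wrist"); cv2.imwrite(f"pics/wrist2.png",s["pixels"][:,:,::-1]); print(proj(s,[551,-166.6,172]))
```

```text
t 1.975 pos [ 548.7 -171.1  231.1] J [-22.4   3.6  89.4  -0.   87.   -9.5] F [ 0.4 -0.   0.7] gap 85.5
offset cm (tool) [10.51  0.13 -0.49] rotvec [-0.58  0.02  0.04]
[276.913 218.461]
```

View pics/wrist2.png

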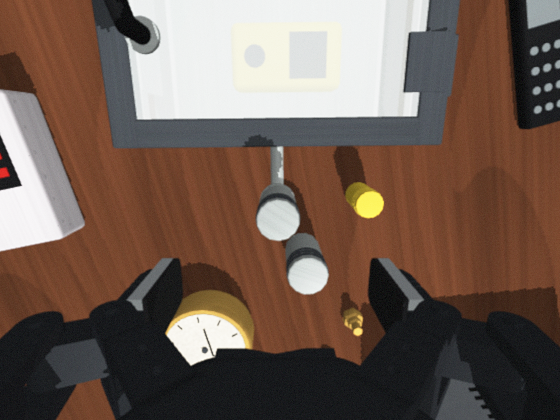

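Request:
send_rows(
  offset=[
    [0,0.13,-0.49],
    [4,0,0],
    [4,0,0],
    [2.5,0,0],
    [0,0,0],
  ],
  dr=[
    [-0.5,0,0],
    [0,0,0],
    [0,0,0],
    [0,0,0],
    [0,0,0],
  ],
  grip=[100,100,100,100,100],
)

```text
time: 2.65
tool_pos: [549.5, -165.6, 123.8]
tcp_rot: [-99.5, 89.7, 158.2]
ft_force: [-0.5, -0.2, 0.2]
finger_gap: 85.3
```

Run:
```python
from bench import *; from h import *
import cv2
np.set_printoptions(precision=3,suppress=True)
delta(r,[551,-166.6,126],-12.3)
for n in ("wrist","scene"):
  s=snapshot(n); p=s["pixels"][:,:,::-1]
  if n=="scene": p=cv2.resize(p[130:300,160:360],None,fx=3,fy=3)
  cv2.imwrite(f"pics/{n}3.png",p)
```

```text
t 2.65 pos [ 549.5 -165.6  123.8] J [-21.9   8.1  96.1  -0.   76.1  -9.6] F [-0.5 -0.2  0.2] gap 85.3
offset cm (tool) [-0.22  0.17  0.06] rotvec [-0.03 -0.05  0.28]
```

View pics/wrist3.png

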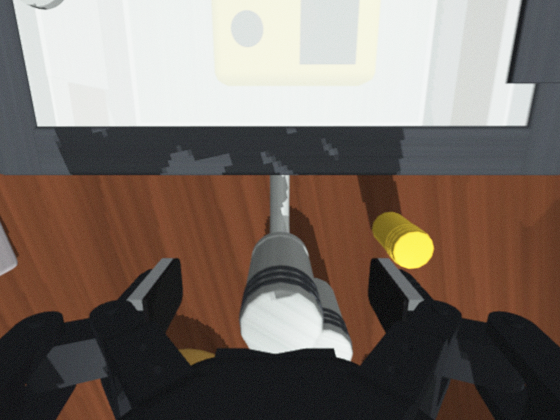

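View pics/scene3.png

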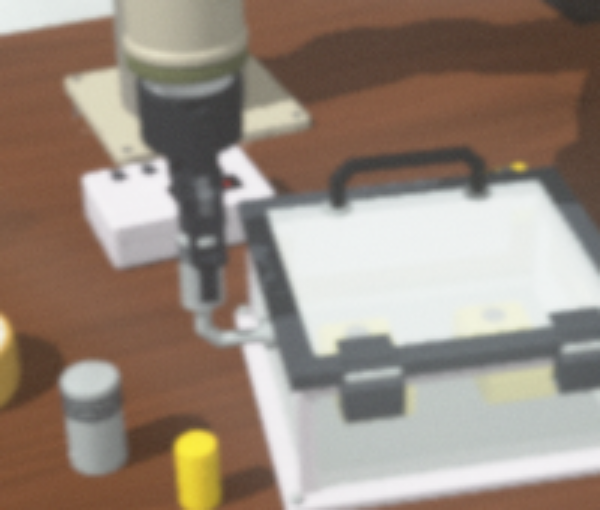

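Request:
send_rows(
  offset=[
    [-0.2,0.16,0.06],
    [0,0,0],
    [0,0,0],
    [0,0,0],
    [0,0,0],
  ],
  dr=[
    [0,0,0],
    [0,0,0],
    [0,0,0],
    [0,0,0],
    [0,0,0],
  ],
  grip=[100,25,25,25,25],
  force=50,
)

```text
time: 3.38
tool_pos: [552.9, -166.8, 128.5]
tcp_rot: [-88.4, 90.0, 169.3]
ft_force: [-1.6, 0.5, 2.7]
finger_gap: 28.3
```

Request:
send_rows(
  offset=[
    [0,0,0],
    [0,0,0],
    [0,0,0],
  ],
  dr=[
    [0,0,0],
    [0,0,0],
    [0,0,0],
  ],
  grip=[25,25,25],
)

```text
time: 3.75
tool_pos: [553.0, -166.9, 128.5]
tcp_rot: [-107.9, 90.0, 149.9]
ft_force: [-3.7, 1.7, 4.6]
finger_gap: 28.4
```

Run:
```python
from bench import *; from h import *
delta(r,[551,-166.6,126],-12.3)
print(r.sense()["wrist_torque"])
```

```text
t 3.75 pos [ 553.  -166.9  128.5] J [-21.9   8.1  95.5   0.   76.4  -9.6] F [-3.7  1.7  4.6] gap 28.4
offset cm (tool) [ 0.25 -0.2   0.02] rotvec [ 0.03 -0.    0.01]
[ 0.16202453  0.45339826 -0.00726569]
```

Request:
send_rows(
  offset=[
    [0,-0.15,0],
    [-1,0,0],
    [-1.5,0,0],
    [-2,0,0],
    [0,0,0],
  ],
  dr=[
    [0,0,0],
    [0,0,0],
    [0,0,0],
    [0,0,0],
    [0,0,0],
  ],
  grip=[25,25,25,25,25],
)

```text
time: 4.38
tool_pos: [553.3, -167.3, 176.7]
tcp_rot: [80.2, 89.7, -22.1]
ft_force: [0.7, -0.2, -0.7]
finger_gap: 28.5
```

Run:
```python
from bench import *; from h import *
import cv2
delta(r,[551,-166.6,126],-12.3)
s=snapshot("scene"); p=s["pixels"][:,:,::-1]
cv2.imwrite(f"pics/scene4.png",cv2.resize(p[130:300,160:360],None,fx=3,fy=3))
```

```text
t 4.375 pos [ 553.3 -167.3  176.7] J [-21.9   5.6  93.   -0.   81.1  -9.6] F [ 0.7 -0.2 -0.7] gap 28.5
offset cm (tool) [ 5.06 -0.26 -0.02] rotvec [ 0.03  0.05 -0.3 ]
```

View pics/scene4.png

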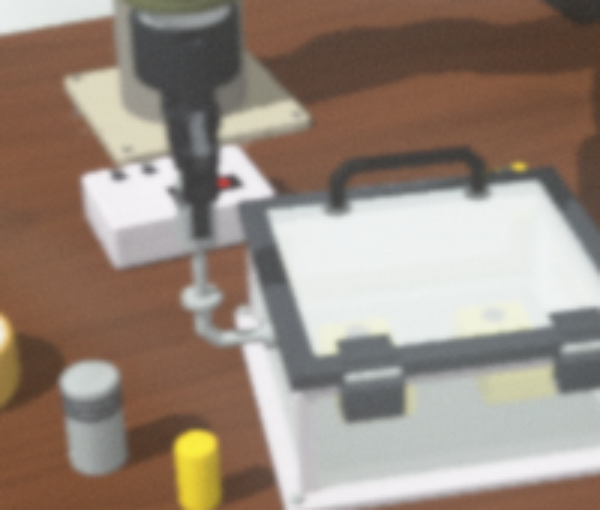

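Request:
send_rows(
  offset=[
    [-4,0,0],
    [-3,0,0],
    [0,-2.12,-4.86],
    [0,-2.12,-4.86],
    [0,-2.12,-4.86],
  ],
  dr=[
    [0,0,0],
    [0,0,0],
    [0,0,0],
    [0,0,0],
    [0,0,0],
  ],
  grip=[25,25,25,25,25],
)

```text
time: 5.05
tool_pos: [519.6, -9.2, 242.6]
tcp_rot: [-94.5, 90.0, 163.2]
ft_force: [0.9, 0.7, -0.4]
finger_gap: 28.6
```

Request:
send_rows(
  offset=[
    [0,-2.12,-4.86],
    [0,-2.12,-4.86],
    [0,-2.12,-4.86],
    [0,-2.12,-4.86],
    [0,-2.12,-4.86],
  ],
  dr=[
    [0,0,0],
    [0,0,0],
    [0,0,0],
    [0,0,0],
    [0,0,0],
  ],
  grip=[25,25,25,25,25],
)

```text
time: 5.68
tool_pos: [467.6, 250.9, 242.7]
tcp_rot: [-47.3, 90.0, -149.6]
ft_force: [1.1, 0.6, -0.3]
finger_gap: 28.2
```

Request:
send_rows(
  offset=[
    [0,-2.12,-4.86],
    [0,-2.12,-4.86],
    [0,0,0],
    [0,0,0],
  ],
  dr=[
    [0,0,0],
    [0,0,0],
    [0,0,0],
    [0,0,0],
  ],
  grip=[25,25,25,25],
)

```text
time: 6.18
tool_pos: [447.4, 353.0, 242.5]
tcp_rot: [-24.0, 89.9, -126.2]
ft_force: [0.1, -0.8, -0.2]
finger_gap: 28.6
```

Run:
```python
from bench import *; from h import *
import cv2
delta(r,[449,353,60],-12.3)
for n in ("wrist","scene"):
  s=snapshot(n); p=s["pixels"][:,:,::-1]
  print(n,proj(s,[449,353,8]))
  cv2.imwrite(f"pics/{n}5.png",p)
```

```text
t 6.175 pos [447.4 353.  242.5] J [33.1  2.6 89.2 -0.  88.2 45.4] F [ 0.1 -0.8 -0.2] gap 28.6
offset cm (tool) [18.25  0.17 -0.06] rotvec [0.07 0.08 0.04]
wrist [276.49064918 179.9881041 ]
scene [385.90186131 201.40192293]
```

View pics/wrist5.png

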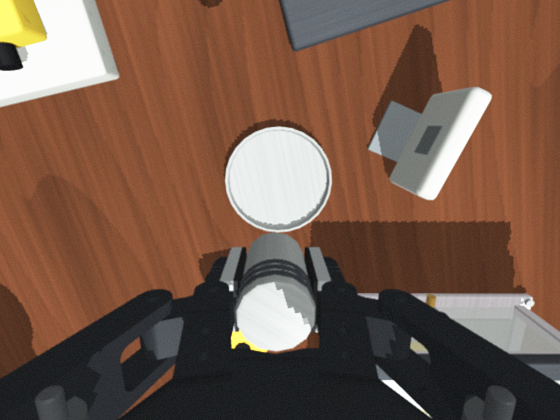

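View pics/scene5.png

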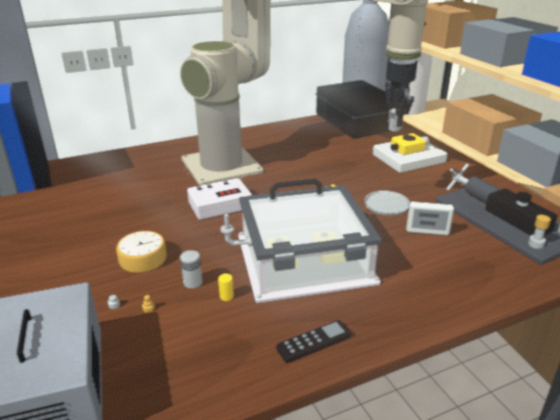

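Wrist view: the dish is centred at (278,179), as predicted. The cap is held upright.

Request:
send_rows(
  offset=[
    [4.5,0.17,0],
    [4.5,0,0],
    [4.5,0,0],
    [4.5,0,0],
    [2.5,0,0],
  ],
  dr=[
    [0,0,0],
    [0,0,0],
    [0,0,0],
    [0,0,0],
    [0,0,0],
  ],
  grip=[25,25,25,25,25],
)

```text
time: 6.9
tool_pos: [448.5, 350.6, 35.5]
tcp_rot: [-42.5, 89.8, -144.9]
ft_force: [-0.3, 0.1, -0.8]
finger_gap: 27.9
```

Request:
send_rows(
  offset=[
    [0.8,0,0],
    [0.5,0,0],
    [0,0,0],
    [0,0,0],
  ],
  dr=[
    [0,0,0],
    [0,0,0],
    [0,0,0],
    [0,0,0],
  ],
  grip=[25,25,25,25],
)

```text
time: 7.4
tool_pos: [450.3, 353.5, 26.7]
tcp_rot: [134.5, 89.9, 32.2]
ft_force: [-0.1, -0.2, -0.9]
finger_gap: 28.5
```

Run:
```python
from bench import *; from h import *
import cv2
delta(r,[449,353,13.5],-12.3)
s=snapshot("scene"); p=s["pixels"][:,:,::-1]
cv2.imwrite(f"pics/scene6.png",cv2.resize(p[120:250,320:480],None,fx=4,fy=4,interpolation=2))
s=snapshot("wrist"); cv2.imwrite("pics/wrist6.png",s["pixels"][:,:,::-1])
```

```text
t 7.4 pos [450.3 353.5  26.7] J [ 33.   14.2 100.1  -0.   65.5  45.3] F [-0.1 -0.2 -0.9] gap 28.5
offset cm (tool) [ 1.32 -0.12  0.08] rotvec [ 0.02 -0.09 -0.09]
```

View pics/scene6.png

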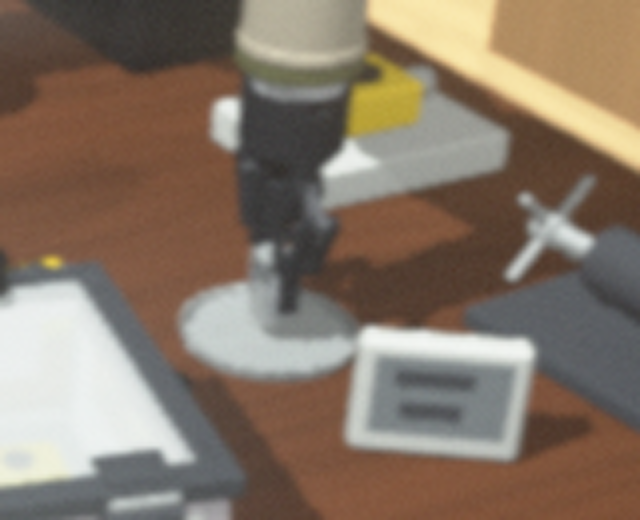

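View pics/wrist6.png

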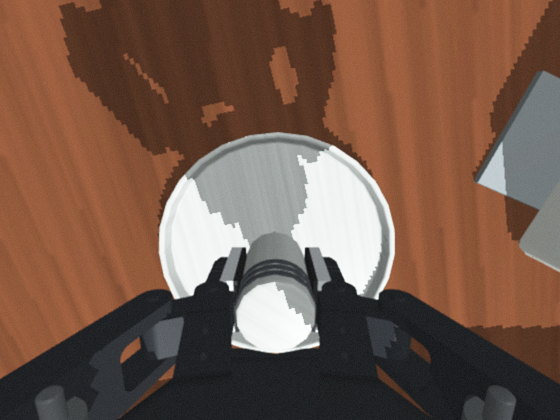

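Request:
send_rows(
  offset=[
    [0.5,0,0],
    [0.4,0,0],
    [0,0,0],
    [0,0,0],
  ],
  dr=[
    [0,0,0],
    [0,0,0],
    [0,0,0],
    [0,0,0],
  ],
  grip=[25,25,25,25],
)

```text
time: 8.0
tool_pos: [449.3, 353.0, 16.2]
tcp_rot: [-43.8, 90.0, -146.1]
ft_force: [-0.1, 0.4, -1.3]
finger_gap: 28.5
```

Request:
send_rows(
  offset=[
    [0.2,0,0],
    [0,0,0],
    [0,0,0],
  ],
  dr=[
    [0,0,0],
    [0,0,0],
    [0,0,0],
  ],
  grip=[25,25,25],
)

```text
time: 8.38
tool_pos: [449.4, 353.0, 14.3]
tcp_rot: [142.8, 90.0, 40.5]
ft_force: [0.6, 0.5, 0.3]
finger_gap: 28.3
```

Request:
send_rows(
  offset=[
    [0.2,0,0],
    [0,0,0],
    [0,0,0],
  ],
  dr=[
    [0,0,0],
    [0,0,0],
    [0,0,0],
  ],
  grip=[25,25,25],
)

```text
time: 8.75
tool_pos: [449.7, 353.3, 13.4]
tcp_rot: [140.3, 90.0, 38.0]
ft_force: [-3.8, -2.5, 9.2]
finger_gap: 28.2
```

Request:
send_rows(
  offset=[
    [-0.1,0,0],
    [0,0,0],
    [0,0,0],
    [0,0,0],
    [0,0,0],
  ],
  dr=[
    [0,0,0],
    [0,0,0],
    [0,0,0],
    [0,0,0],
    [0,0,0],
  ],
  grip=[25,45,65,70,70],
)

```text
time: 9.38
tool_pos: [449.3, 353.0, 13.2]
tcp_rot: [-49.7, 90.0, -152.0]
ft_force: [0.6, -0.1, -0.4]
finger_gap: 59.6
```

Request:
send_rows(
  offset=[
    [-1,0,0],
    [-2,0,0],
    [-4,0,0],
    [-5,0,0],
    [-5,0,0],
  ],
  dr=[
    [0,0,0],
    [0,0,0],
    [0,0,0],
    [0,0,0],
    [0,0,0],
  ],
  grip=[70,70,70,70,70],
)

```text
time: 10.0
tool_pos: [449.5, 353.1, 186.7]
tcp_rot: [135.6, 89.9, 33.3]
ft_force: [0.6, -0.3, -0.9]
finger_gap: 60.0
```

Run:
```python
from bench import *; from h import *
import cv2
delta(r,[449,353,240],-12.3)
s=snapshot("scene"); p=s["pixels"][:,:,::-1]
cv2.imwrite(f"pics/scene7.png",cv2.resize(p[120:250,320:480],None,fx=4,fy=4,interpolation=2))
s=snapshot("wrist"); cv2.imwrite("pics/wrist7.png",s["pixels"][:,:,::-1])
```

```text
t 10.0 pos [449.5 353.1 186.7] J [33.   4.4 93.2  0.  82.3 45.3] F [ 0.6 -0.3 -0.9] gap 60.0
offset cm (tool) [-5.33 -0.04  0.01] rotvec [ 0.03 -0.07 -0.07]
```

View pics/scene7.png

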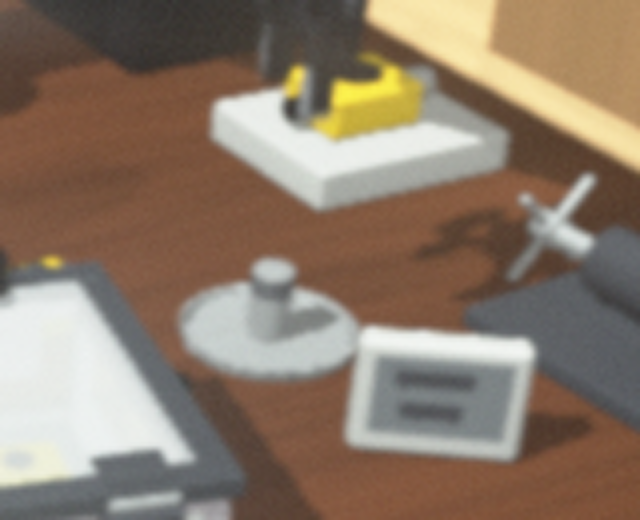

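View pics/wrist7.png

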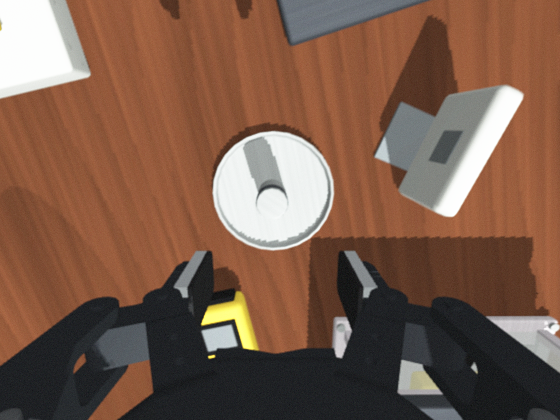

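The cap stands upright near the dish centre (scene crop 270,300; wrist 271,200). Next, the handle.

Request:
send_rows(
  offset=[
    [-5.3,0,0],
    [0,1.88,5.04],
    [0,1.88,5.04],
    [0,1.88,5.04],
    [0,1.88,5.04],
  ],
  dr=[
    [0,0,0],
    [0,0,0],
    [0,0,0],
    [0,0,0],
    [0,0,0],
  ],
  grip=[70,70,70,70,70],
)

```text
time: 10.72
tool_pos: [480.1, 138.5, 237.7]
tcp_rot: [111.4, 89.9, 9.1]
ft_force: [1.0, -1.6, -0.4]
finger_gap: 59.7
```

Request:
send_rows(
  offset=[
    [0,1.88,5.04],
    [0,0,0],
    [0,0,0],
  ],
  dr=[
    [0,0,0],
    [0,0,0],
    [0,0,0],
  ],
  grip=[70,70,70],
)

```text
time: 11.1
tool_pos: [487.8, 87.0, 237.2]
tcp_rot: [131.3, 89.9, 28.9]
ft_force: [-0.2, 0.5, 0.3]
finger_gap: 59.6
```

Run:
```python
from bench import *; from h import *
import cv2
delta(r,[495.1,33.7,240],-12.3)
s=snapshot("wrist"); cv2.imwrite("pics/wrist8.png",s["pixels"][:,:,::-1])
u=np.array([.213,.977,0]);c=np.array([495.1,33.7,170.5])
for k in(-48,0,48):print(proj(s,c+k*u))
```

```text
t 11.1 pos [487.8  87.  237.2] J [  4.2  -9.1 101.1   0.   88.   16.5] F [-0.2  0.5  0.3] gap 59.6
offset cm (tool) [-0.28  1.86  5.05] rotvec [-0.03 -0.05 -0.06]
[298.54592951 341.33638993]
[299.78216532 286.5475768 ]
[301.16030742 225.4696096 ]
```

View pics/wrist8.png

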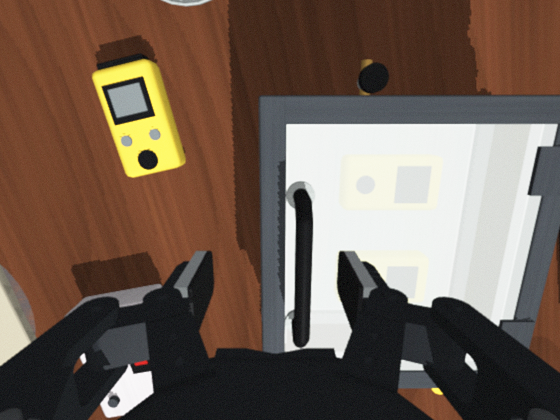

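Request:
send_rows(
  offset=[
    [0,2.1,4.7],
    [0,0,0],
    [3,0,0],
    [0,0,0],
    [0,0,0],
  ],
  dr=[
    [0,0,0],
    [0,0,0],
    [0,0,0],
    [0,0,0],
    [0,0,0],
  ],
  grip=[70,70,70,70,70],
)

```text
time: 11.78
tool_pos: [498.2, 37.5, 207.1]
tcp_rot: [149.0, 90.0, 46.8]
ft_force: [-0.1, 0.4, -0.6]
finger_gap: 59.8
```

Run:
```python
from bench import *; from h import *
import cv2
delta(r,[497.1,36,145],-12.3)
s=snapshot("wrist"); cv2.imwrite("pics/wrist9.png",s["pixels"][:,:,::-1])
u=np.array([.213,.977,0]);c=np.array([495.1,33.7,170.5])
for k in(-48,0,48):print(proj(s,c+k*u))
s=snapshot("scene"); p=s["pixels"][:,:,::-1]
cv2.imwrite(f"pics/scene9.png",cv2.resize(p[120:300,200:400],None,fx=4,fy=4,interpolation=2)[:600])
```

```text
t 11.775 pos [498.2  37.5 207.1] J [ -1.6  -7.6 102.8   0.   84.7  10.6] F [-0.1  0.4 -0.6] gap 59.8
offset cm (tool) [ 6.21 -0.08  0.18] rotvec [ 0.12 -0.02 -0.01]
[271.47792797 312.06902242]
[271.3872567  243.62509563]
[271.28375743 165.49784135]
```

View pics/wrist9.png

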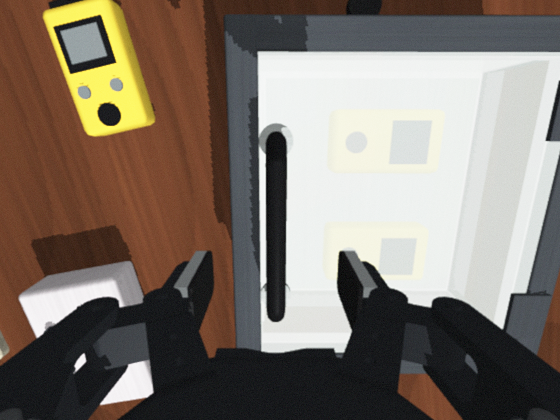

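View pics/scene9.png

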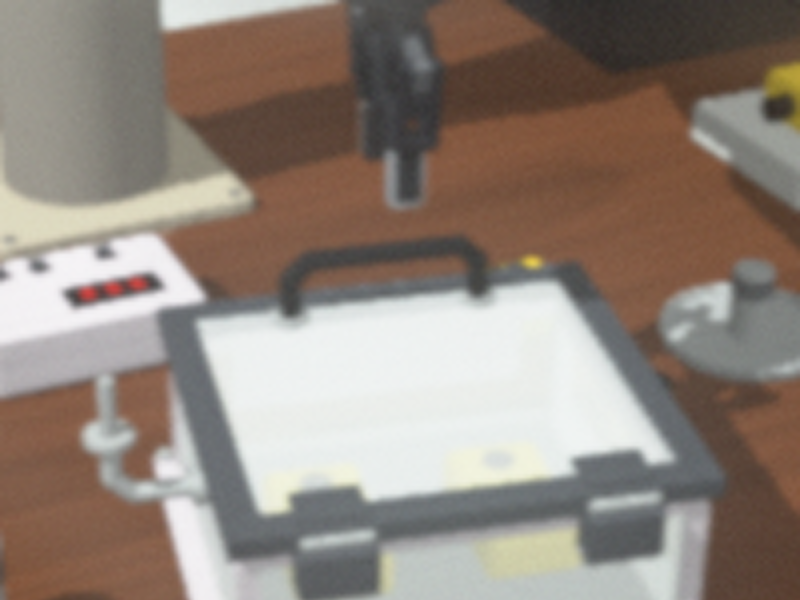

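Wrist view: the bar is at column ~276, midway between the pads (205 and 345), and it is square to the jaws. Descending.

Request:
send_rows(
  offset=[
    [3,0.08,0.1],
    [2,0,0],
    [1.2,0,0],
    [0,0,0],
    [0,0,0],
  ],
  dr=[
    [0,0,0],
    [0,0,0],
    [0,0,0],
    [0,0,0],
    [0,0,0],
  ],
  grip=[70,70,70,70,70],
)

```text
time: 12.5
tool_pos: [499.5, 35.3, 145.5]
tcp_rot: [102.5, 89.9, 0.2]
ft_force: [0.3, -0.7, 0.3]
finger_gap: 59.5
```

Request:
send_rows(
  offset=[
    [0,0,0],
    [0,0,0],
    [0,0,0],
    [0,0,0],
    [0,0,0],
  ],
  dr=[
    [0,0,0],
    [0,0,0],
    [0,0,0],
    [0,0,0],
    [0,0,0],
  ],
  grip=[30,10,8,8,8],
  force=60,
)

```text
time: 13.12
tool_pos: [498.2, 35.4, 144.8]
tcp_rot: [-89.3, 89.9, 168.4]
ft_force: [-5.8, 0.6, 6.5]
finger_gap: 11.0
```

Run:
```python
from bench import *; from h import *
import cv2
delta(r,[499,37,145],-12.3)
s=snapshot("wrist"); cv2.imwrite("pics/wrist10.png",s["pixels"][:,:,::-1])
s=snapshot("scene"); p=s["pixels"][:,:,::-1]
cv2.imwrite(f"pics/scene10.png",cv2.resize(p[120:300,200:400],None,fx=4,fy=4,interpolation=2)[:600])
```

```text
t 13.125 pos [498.2  35.4 144.8] J [ -1.8  -4.8 106.9   0.   78.   10.4] F [-5.8  0.6  6.5] gap 11.0
offset cm (tool) [-0.02  0.04 -0.17] rotvec [0.03 0.   0.07]
```

View pics/wrist10.png

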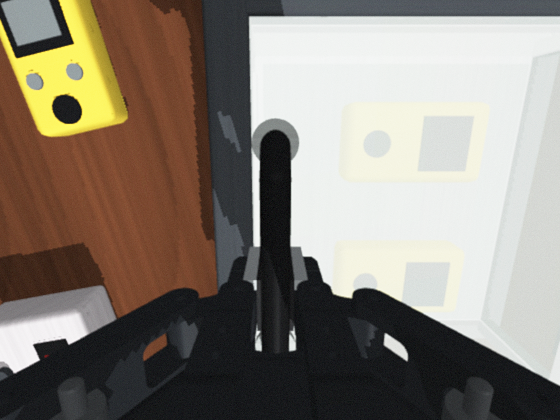

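View pics/scene10.png

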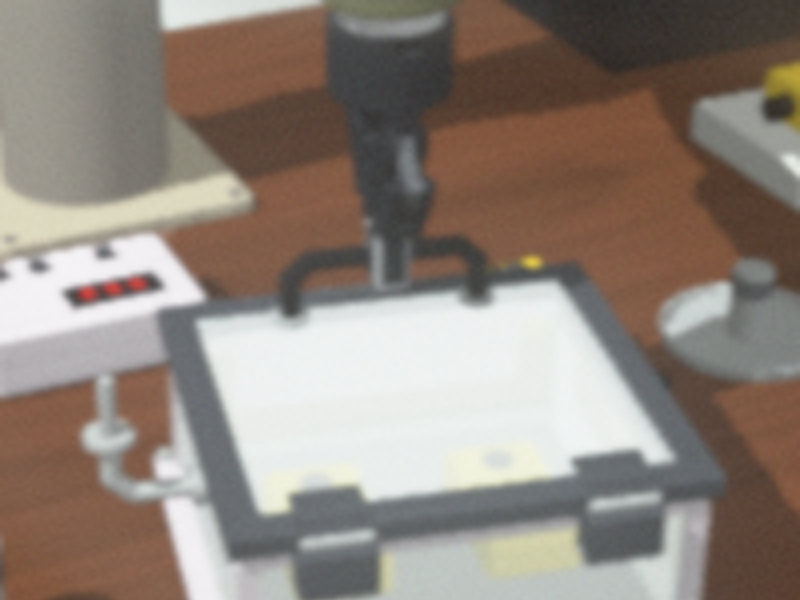

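Request:
send_rows(
  offset=[
    [-0.05,0.01,0],
    [-0.05,0.01,0],
    [-0.05,0.01,0],
    [-0.05,0.01,0],
    [0,0,0],
  ],
  dr=[
    [0,0,-0.13],
    [0,0,-0.13],
    [0,0,-0.13],
    [0,0,-0.13],
    [0,0,0],
  ],
  grip=[8,8,8,8,8],
)

```text
time: 13.85
tool_pos: [498.1, 35.4, 145.2]
tcp_rot: [-89.2, 89.3, 168.5]
ft_force: [-4.5, 1.6, -3.4]
finger_gap: 11.0
```

Request:
send_rows(
  offset=[
    [-0.05,0.01,0],
    [-0.05,0.01,0],
    [0,0,0],
  ],
  dr=[
    [0,0,-0.13],
    [0,0,-0.13],
    [0,0,0],
  ],
  grip=[8,8,8],
)

```text
time: 14.22
tool_pos: [498.2, 35.4, 146.0]
tcp_rot: [-89.4, 89.0, 168.3]
ft_force: [-4.8, 1.9, -7.2]
finger_gap: 11.1
```

Request:
send_rows(
  offset=[
    [-0.05,0.01,0],
    [-0.05,0.01,0],
    [0,0,0],
  ],
  dr=[
    [0,0,-0.13],
    [0,0,-0.13],
    [0,0,0],
  ],
  grip=[8,8,8],
)

```text
time: 14.6
tool_pos: [498.3, 35.4, 146.7]
tcp_rot: [-89.5, 88.8, 168.2]
ft_force: [-4.3, 2.6, -10.5]
finger_gap: 11.0
```

Request:
send_rows(
  offset=[
    [-0.05,0.01,0],
    [-0.05,0.01,0],
    [-0.05,0.01,0],
    [0,0,0],
  ],
  dr=[
    [0,0,-0.13],
    [0,0,-0.13],
    [0,0,-0.13],
    [0,0,0],
  ],
  grip=[8,8,8,8],
)

```text
time: 15.1
tool_pos: [498.4, 35.3, 147.9]
tcp_rot: [-89.6, 88.3, 168.2]
ft_force: [-4.2, 4.0, -15.1]
finger_gap: 11.1
```

Request:
send_rows(
  offset=[
    [-0.04,0.01,0],
    [-0.04,0.01,0],
    [0,0,0],
  ],
  dr=[
    [0,0,-0.11],
    [0,0,-0.11],
    [0,0,0],
  ],
  grip=[8,8,8],
)

```text
time: 15.48
tool_pos: [499.0, 35.2, 150.0]
tcp_rot: [-89.7, 88.2, 168.1]
ft_force: [-8.7, 2.8, -2.5]
finger_gap: 10.9
```

Request:
send_rows(
  offset=[
    [-0.04,0.01,0],
    [-0.04,0.01,0],
    [0,0,0],
  ],
  dr=[
    [0,0,-0.11],
    [0,0,-0.11],
    [0,0,0],
  ],
  grip=[8,8,8],
)

```text
time: 15.85
tool_pos: [499.2, 35.2, 151.2]
tcp_rot: [-89.7, 88.0, 168.1]
ft_force: [-9.6, 4.4, -2.7]
finger_gap: 10.8
```

The gasket has let go, with only a ~2 mm rise. Now raising slowly to 15 mm open.

Request:
send_rows(
  offset=[
    [-0.1,-0.03,0],
    [-0.1,0,0],
    [-0.1,0,0],
    [-0.1,0,0],
    [0,0,0],
  ],
  dr=[
    [0,0,-0.25],
    [0,0,-0.25],
    [0,0,-0.25],
    [0,0,-0.25],
    [0,0,0],
  ],
  grip=[8,8,8,8,8],
)

```text
time: 16.48
tool_pos: [500.1, 35.0, 155.6]
tcp_rot: [-90.0, 87.1, 167.7]
ft_force: [-5.0, 2.2, -4.3]
finger_gap: 10.6
```

Request:
send_rows(
  offset=[
    [-0.1,0,0],
    [-0.1,0,0],
    [0,0,0],
    [0,0,0],
  ],
  dr=[
    [0,0,-0.25],
    [0,0,-0.25],
    [0,0,0],
    [0,0,0],
  ],
  grip=[8,8,8,8],
)

```text
time: 16.98
tool_pos: [500.5, 34.9, 157.6]
tcp_rot: [-90.0, 86.7, 167.7]
ft_force: [-3.9, 3.0, -3.9]
finger_gap: 11.0
```

Run:
```python
from bench import *; from h import *
import cv2
delta(r,[499,37,158],-12.3)
s,R=cur(r); print("grasp",s["tool_pos"]-19*R[:,0],s["wrist_torque"])
s=snapshot("scene"); p=s["pixels"][:,:,::-1]
cv2.imwrite(f"pics/scene11.png",cv2.resize(p[120:300,200:400],None,fx=4,fy=4,interpolation=2)[:600])
```

```text
t 16.975 pos [500.5  34.9 157.6] J [ -2.3  -1.9 102.8   0.6  82.4   9.9] F [-3.9  3.  -3.9] gap 11.0
offset cm (tool) [-0.03 -0.19 -0.17] rotvec [ 0.03 -0.    3.34]
grasp [501.56227635  34.67624006 176.57005683] [ 0.36544962  0.63787433 -0.01408736]
```

View pics/scene11.png

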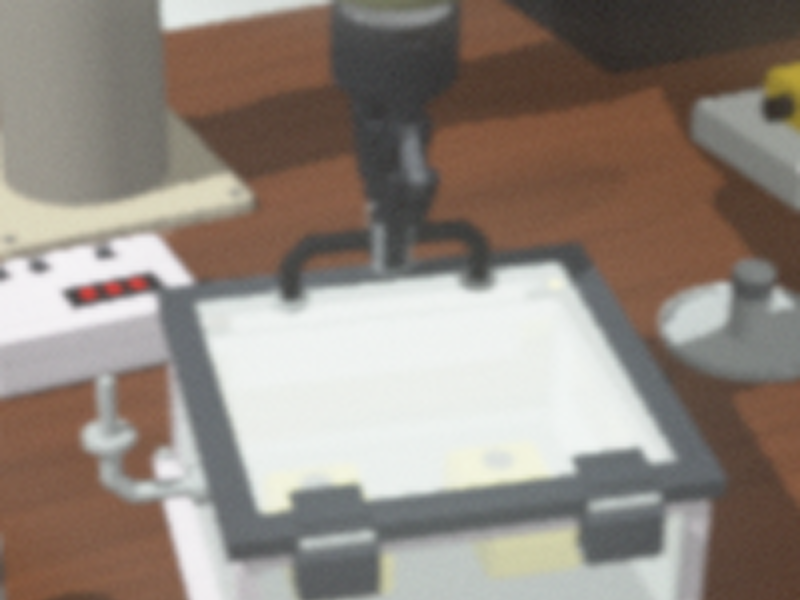

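Run:
```python
from bench import *; from h import *
import cv2
s=snapshot("scene"); p=s["pixels"][:,:,::-1]
c=np.radians(-12.3);ex=np.array([np.cos(c),np.sin(c),0]);ey=np.array([-np.sin(c),np.cos(c),0]);O=np.array([590,14,0.])
def P(q,th):
    x,z=q[0]-125,q[2]-112; X=x*np.cos(th)+z*np.sin(th);Z=-x*np.sin(th)+z*np.cos(th)
    return proj(s,O+(X+125)*ex+q[1]*ey+np.array([0,0,Z+112]))
for q in [(-95,40,164),(-128,137,124),(-128,-137,124)]:
    print(q,[(P(q,t)-P(q,0)).round(2) for t in(.05,.06,.07)],P(q,0))
a=cv2.cvtColor(cv2.imread("pics/scene0.png"),6);b=cv2.cvtColor(p,6)
cv2.imwrite("pics/full12.png",p)
pts=np.array([[336,182],[346,187.5],[241.5,197],[272,193],[318,183],[274,185]],np.float32).reshape(-1,1,2)
n,st,e=cv2.calcOpticalFlowPyrLK(a,b,pts,None,winSize=(13,13));print(np.hstack([pts[:,0],(n-pts)[:,0],st,e]).round(2))
print(r.sense()["tool_pos"],r.sense()["ft_force"],r.sense()["time"])
s=snapshot("top");cv2.imwrite("pics/top12.png",s["pixels"][:,:,::-1])
```

```text
(-95, 40, 164) [array([ 0.41, -3.4 ]), array([ 0.5 , -4.07]), array([ 0.59, -4.73])] [310.82051744 181.06000933]
(-128, 137, 124) [array([ 0.38, -4.14]), array([ 0.47, -4.95]), array([ 0.56, -5.77])] [343.08812809 185.08196419]
(-128, -137, 124) [array([-0.18, -4.23]), array([-0.21, -5.07]), array([-0.24, -5.9 ])] [238.90050852 196.50912535]
[[ 3.360e+02  1.820e+02 -3.910e+00 -4.940e+00  1.000e+00  1.223e+01]
 [ 3.460e+02  1.875e+02  4.310e+00  1.920e+00  1.000e+00  3.610e+00]
 [ 2.415e+02  1.970e+02 -1.465e+01 -7.830e+00  1.000e+00  3.270e+01]
 [ 2.720e+02  1.930e+02  0.000e+00 -4.490e+00  1.000e+00  3.700e+00]
 [ 3.180e+02  1.830e+02  5.900e-01 -3.970e+00  1.000e+00  3.790e+00]
 [ 2.740e+02  1.850e+02  3.400e-01 -4.080e+00  1.000e+00  2.520e+00]]
[500.44598793  34.9308892  157.57046607] [-3.97034152  1.88191713 -4.4891697 ] 17.075
```

View pics/top12.png

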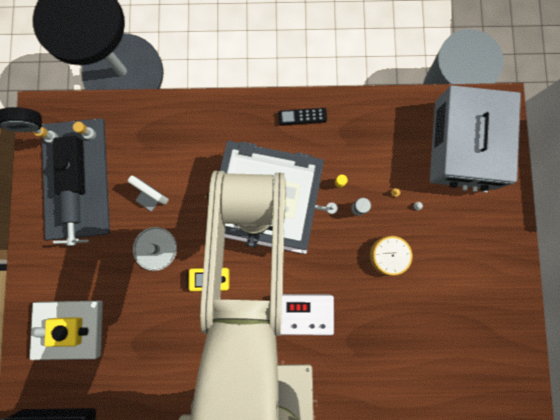

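View pics/full12.png

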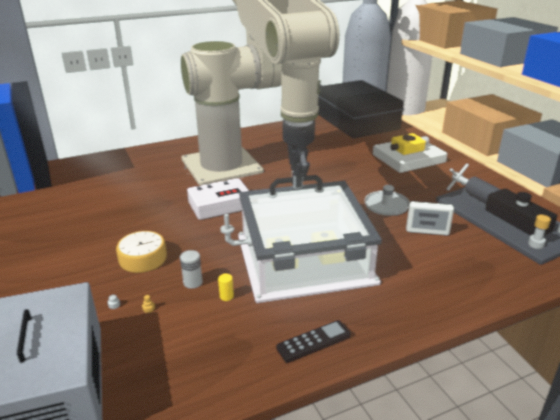

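The tracked handle points moved ~4.0–4.1 px, which gives ~0.06 rad (15 mm open). The arm reading gives 0.058. The bystanders have not moved. One settling hold, then I hand in.

Request:
send_rows(
  offset=[
    [0,0,0],
    [0,0,0],
    [0,0,0],
    [0,0,0],
    [0,0,0],
  ],
  dr=[
    [0,0,0],
    [0,0,0],
    [0,0,0],
    [0,0,0],
    [0,0,0],
  ],
  grip=[8,8,8,8,8],
)

```text
time: 17.75
tool_pos: [500.4, 34.9, 157.4]
tcp_rot: [-90.0, 86.6, 167.7]
ft_force: [-1.8, 2.3, -3.5]
finger_gap: 11.2
```

Run:
```python
from bench import *
s=r.sense();print(s["time"],s["tool_pos"],s["ft_force"],s["finger_gap"])
print(workorder.hand_in())
```

```text
17.75 [500.40953391  34.91902355 157.42883436] [-1.80653609  2.34839419 -3.52959508] 11.216172865309947
the job is handed in; nothing more can be done
None
```

The job is done and handed in at 17.75 s, with the arm still holding the lid about 15 mm open at its front edge.

- **Vent cap:** I lifted the smaller grey cap straight off its stem and stood it in the dish. The camera showed it upright near the dish centre.
- **Lid:** I then took the lid by its handle and pulled up in half-millimetre steps. The gasket let go at about 15 N, and the tool rose only about 2 mm as it did.
- **Opening:** At my last checks the arm reading gave a lid angle of about 0.058 rad. Tracking the handle in the scene camera gave about 0.060 rad. That is 14.5 to 15 mm open, and it was steady with a holding force of about 3.5 N.
- **Other instruments:** They looked unmoved in the scene and top views.
- **Disagreements:** The gripper opening read about 2 mm under the known diameters on both grasps (28.4 mm on the 30 mm cap, 11 mm on the 13 mm handle). Optical-flow tracking of the lid corners and rim was mostly unreliable, so the camera figure comes from the two points on the handle bar.

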